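# Level the still-life plinth

## Robot

A 6-joint arm with a two-finger parallel gripper is mounted at the origin on the work surface. World frame = base frame: x ahead of the robot, y to its left, z up, the work surface at z = 0. Lengths are in m, angles in degrees, forces in N, time in s.
With the tool pointing down it reaches from about 0.375 to 0.9 m from the base axis. Payload 3.1 kg.
Tool frame: the origin (TCP) lies at the very end of the fingers, on their centre line; the grasp point (between the pads) lies 19 mm behind it; z points along the fingers, y is the line along which they close (so a half turn about z gives the same grasp; the last joint's range is limited). The gripper opens to 87 mm and grips with 3 to 60 N. Pads are 19 mm wide; open, the fingers measure 117 mm over their backs; the gripper's body (75 mm by 190 mm) begins 51 mm behind the grasp point.
Start: joints at [-87.519, 30.224, 82.088, -0, 67.689, -10.227], TCP at [0.138, -0.61, 0.223] pointing down, gripper open.
Joint ranges: [-176.69, 176.69], [-43.24, 126.21], [12.49, 139.97], [-82, 262], [0, 151.66], [-163.58, 163.58]. Speed limits (degrees/s): [159.86, 159.86, 180, 180, 180, 180].

## Interface

Orientations are given as a 3x3 rotation matrix whose columns are the frame's x, y, z axes.
In Python, from rig import bot, imaging gives the robot as it stands.
- The arm moves only by the tool drive_tool, never from a script. Its argument "deltas" is text: rows parted by semicolons, each of 5 numbers parted by spaces: the finger opening in mm, from 0 to 87, then the shift along the world's x, y, z in mm, then the turn about the world's z in rad. In form: jaw dx dy dz twist; .... A call has 1 to 12 rows; each row is the pose to reach, as a shift and turn from the pose commanded when the call began; what a row does not reach only later rows make up. A row lasts 1/10 s, in which the tool goes at most 50 mm and 8.59 degrees, less where a joint would pass 70% of its speed; a pose out of reach is approached as far as the arm can. A call with a gripper value outside its range is refused whole. The fingers move at their own pace and stop on an object; the grip force is fixed at half the most. Time passes only in rows, so rows that repeat a pose let the fingers close. It gives the time, the measured TCP pose, the force, the opening and the grip force at its end, in the units of the state.
- bot.read_state(): the state, without advancing time (a new reading comes with each control period).
- imaging.capture(name): name is "side" or "top" or "wrist"; returns the picture (400x640x3 uint8, red, green, blue); there is no depth.
- imaging.camera_model(name): a dict with "fx", "fy", "cx", "cy" (pixels), "T" (4x4, takes a point from camera to world coordinates). Camera axes: x right, y down, z forward; pixel columns grow to the right and rows downward; lengths in m; the calibration is good to about 2 mm. The wrist camera is an equidistant fisheye: a pixel r from the principal point sees the ray r / f radians off the axis. A picture is of the moment at which its call begins: read the wrist's pose just before it. camera_model takes no time and is no camera call; for the wrist camera it gives the pose at the moment of the call.
- bot.hand_in(): hands the job in; it is judged then, once.
The state is a dict: "time_s": time; "joint_positions": joint angles; "qvel": joint speeds; "tau": joint torques, N m; "position": TCP position; "tcp_rot": TCP orientation; "force": force on the tool from outside, world axes, zero at the start; "moment": the same for the moment, N m; "opening": opening from 0.0 (shut) to 1.0 (fully open); "grasp_force": force on a finger pad.
Only numpy, scipy, OpenCV 4.12 (cv2) and the standard library are available. Lean on these libraries where they do the work, as an engineer would, in place of code of your own. Each camera call takes 0.05 s, during which the arm holds its last target. There are 200 camera calls.

## Task

The marble still-life plinth rocks because the foot under its red wing knob hangs clear of the table. Turn the red knob clockwise (seen from above) by about a quarter turn, until all four feet carry weight and the plinth no longer rocks, without over-screwing it, and let go. Leave the plinth where it stands with the apple on it.

Things in the scene. Friction and masses are not known exactly. Their poses are not given: they have to be found in the camera images.
- plinth: Loose white marble slab, 180 x 180 x 25 mm, about 2.4 kg, with its top 59 mm above the table; it stands on four feet centred at (+-70, +-70) mm in its frame. Origin under its middle at the level of the feet's undersides, z up. A wing knob stands above each foot: the red one at (+70, +70) mm, three black ones that are locked and do not turn. A 50 mm white plaster cube is fixed on it at (-32, -32) mm, up to 109 mm above the table; a green apple lies loose at (+28, -28) mm.
- red_knob (a joint): Angle of the red knob about the vertical, rad, growing clockwise from above, between -0.5 and 2.6. It starts between -0.15 and 0.3; at 0 its wing is parallel to the plinth's x side. Each rad drives its foot 5 mm down. At 1.4 the four undersides are level and all feet share the weight; 1.0 to 1.8 is good, beyond about 2.3 the plinth rocks on the red foot and the opposite one. Stiff (0.12 N m of friction), it stays where it is left.
- red_knob_grip (a point): Centre of the red knob's wing, on its vertical axis, about 88 mm above the table. The wing is an upright red bar 46 mm long (point x), 12 mm thick (point y, the direction to pinch) and 30 mm tall (15 mm above and below this point), with a white dot on top near its +x end; below it a steel collar 14 mm tall and 32 mm across stands on the marble. The nearest other thing is over 60 mm away.
- foot_red: black rubber disc 26 mm across, 12 mm tall, at the corner under the red knob; origin at the centre of its underside. It sits on a rubber spring of about 6 N/mm and squeezes by about 1 mm under its share of the weight. At first it hangs 2 to 5 mm clear of the table.
- foot_left: black rubber disc 26 mm across, 12 mm tall, at the plinth's (-70, +70) mm corner; origin at the centre of its underside. It sits on a rubber spring of about 6 N/mm and squeezes by about 1 mm under its share of the weight. 
- foot_right: black rubber disc 26 mm across, 12 mm tall, at the plinth's (+70, -70) mm corner; origin at the centre of its underside. It sits on a rubber spring of about 6 N/mm and squeezes by about 1 mm under its share of the weight. 
- foot_back: black rubber disc 26 mm across, 12 mm tall, at the plinth's (-70, -70) mm corner, opposite the red knob; origin at the centre of its underside. It sits on a rubber spring of about 6 N/mm and squeezes by about 1 mm under its share of the weight. 
- apple_mid (a point): Middle of a loose green apple, 58 mm across, 47 mm tall, standing on the marble; this point is 24 mm above it.

How it is judged:
By the outcome, as a careful person would: the job done as asked, in the order asked, and still so for the second after the job is handed in, with the robot touching nothing.
It also fails if it takes over 32 s, if anything falls off the work surface, if the arm or the gripper's body presses on something with over 40 N, if the wrist force passes 120 N, or if a joint passes its speed limit or range.

## Working session

There is one attempt and no reset: what is moved stays moved. The work goes in short steps, Python scripts to look and compute and a tool call to move; the robot and the scene stay as the last step left them, time stands still between calls to the robot, and variables do not carry over. Pictures are saved under pics/ and viewed, at most 10 in all, crops included, and the job is handed in when it is done.

Besides the shell and the picture viewer there is one more tool, called after "Call:" by a JSON object that holds its "name" and its "arguments". drive_tool: Moves the arm, as the interface text tells. Its arguments: {"type":"object","properties":{"deltas":{"type":"string"}},"required":["deltas"]}

```bash
mkdir -p pics
cat > h.py <<'E'
import numpy as np, cv2
from rig import bot, imaging
def snap(n,f):
    im=imaging.capture(n); cv2.imwrite('pics/'+f,im[:,:,::-1]); return im
def ray(n,u,v,z):
    m=imaging.camera_model(n); T=np.array(m['T'])
    d=np.array([(u-m['cx'])/m['fx'],(v-m['cy'])/m['fy'],1.])
    if n=='wrist':
        r=np.hypot(*d[:2]); d=np.array([d[0]/r*np.sin(r),d[1]/r*np.sin(r),np.cos(r)])
    d=T[:3,:3]@d; o=T[:3,3]
    return o+d*(z-o[2])/d[2]
def red(im):
    h=cv2.cvtColor(im,cv2.COLOR_RGB2HSV); m=(((h[...,0]<8)|(h[...,0]>172))&(h[...,1]>140)&(h[...,2]>60)).astype(np.uint8)
    n,l,s,c=cv2.connectedComponentsWithStats(m)
    return [(s[i].tolist(),c[i].round(1).tolist()) for i in range(1,n) if s[i][4]>20]
E
python3 - <<'E'
from h import *
a=snap('top','top1.png'); b=snap('side','side1.png')
cv2.imwrite('pics/both1.png',cv2.resize(np.vstack([a,b]),(480,600))[:,:,::-1])
print(red(a),red(b))
for n in('top','side'): print(imaging.camera_model(n))
print(bot.read_state())
E
```

```text
[([44, 24, 20, 64, 853], [53.6, 55.8]), ([370, 49, 13, 18, 46], [374.7, 59.1]), ([383, 152, 34, 13, 231], [397.9, 158.1]), ([30, 183, 35, 34, 1069], [46.8, 199.6]), ([28, 222, 35, 35, 1148], [45.1, 239.0])] [([454, 0, 5, 27, 73], [456.2, 13.3]), ([333, 91, 18, 8, 108], [341.2, 94.8]), ([269, 132, 18, 29, 382], [277.4, 145.6]), ([138, 161, 40, 20, 468], [157.7, 172.6]), ([144, 185, 32, 8, 48], [161.1, 190.3])]
{'fx': 493.5990503147022, 'fy': 493.5990503147022, 'cx': 317.0114392219839, 'cy': 204.4965875600885, 'T': array([[-0.01380342, -0.98571789,  0.16783836,  0.45926954],
       [-0.99938333,  0.01902042,  0.02951568,  0.02967016],
       [-0.03228649, -0.16732744, -0.98537257,  0.75990885],
       [ 0.        ,  0.        ,  0.        ,  1.        ]])}
{'fx': 502.88322296051615, 'fy': 502.88322296051615, 'cx': 313.38122925597395, 'cy': 192.1265994622161, 'T': array([[-0.99294175, -0.08439246,  0.08333428,  0.51591098],
       [-0.11622638,  0.55241586, -0.82542604,  0.57872325],
       [ 0.02362455, -0.82928561, -0.5583254 ,  0.44310771],
       [ 0.        ,  0.        ,  0.        ,  1.        ]])}
{'time_s': 0.1, 'joint_positions': array([-8.75195460e+01,  3.02738519e+01,  8.21516098e+01,  7.60913029e-04,
        6.76915100e+01, -1.02303379e+01]), 'qvel': array([ 0.03264844, -0.10527136, -0.13789508, -0.00925558,  0.00893658,
       -0.03149448]), 'tau': array([-5.37683331e-05, -4.40986061e+01, -1.77151144e+01,  6.35189912e-02,
        5.34148165e-02, -3.87946579e-05]), 'position': array([ 0.13748829, -0.60897851,  0.221653  ]), 'tcp_rot': array([[ 9.75494244e-01,  2.20024941e-01, -7.60799308e-05],
       [ 2.20024635e-01, -9.75492182e-01,  2.04015740e-03],
       [ 3.74670133e-04, -2.00690126e-03, -9.99997916e-01]]), 'force': array([0.23732476, 0.88741355, 0.78038616]), 'moment': array([1.33398080e-02, 1.05680687e-02, 2.98164073e-05]), 'grasp_force': 0.0, 'opening': 1.0018459284255723}
```

View pics/top1.png

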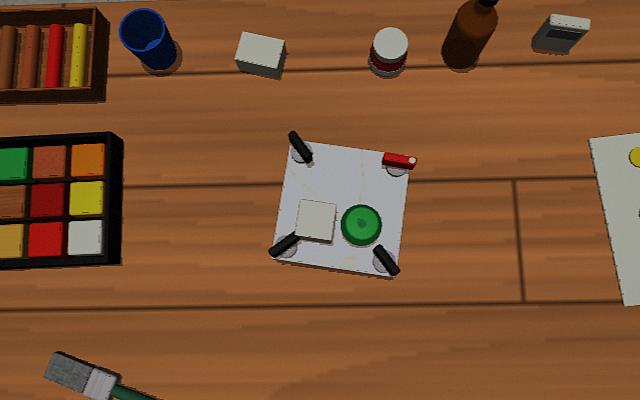

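View pics/side1.png

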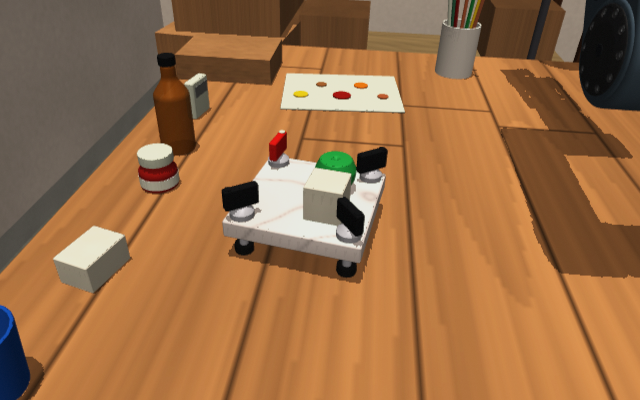

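The top view shows the red wing at about (400,160) with its white dot at (412,160). The plinth's +x side runs to image right and slightly down; the apple is at (361,225) and the cube at (316,221).

Run:
```python
from h import *
for nm,n,u,v,z in [('wingL','top',384,155,.103),('dot','top',412,160,.103),('wingtopmid','top',400,157.5,.103),('wing centroid','top',398.5,159,.092),('side wing','side',277.4,145.6,.088),
 ('cTL','top',288,139,.059),('cTR','top',411,153,.059),('cBR','top',394,278,.059),('cBL','top',272,258,.059),('cube','top',316,221,.1)]:
    print(nm,ray(n,u,v,z).round(4))
im=cv2.imread('pics/top1.png')[125:205,350:450]; cv2.imwrite('pics/c1.png',cv2.resize(im,(750,600),interpolation=cv2.INTER_CUBIC))
```

```text
wingL [ 0.6381 -0.0433  0.103 ]
dot [ 0.6302 -0.081   0.103 ]
wingtopmid [ 0.634  -0.0649  0.103 ]
wing centroid [ 0.6349 -0.0643  0.092 ]
side wing [ 0.6351 -0.0592  0.088 ]
cTL [0.6776 0.0922 0.059 ]
cTR [ 0.6521 -0.0875  0.059 ]
cBR [ 0.4723 -0.0556  0.059 ]
cBL [0.5029 0.1156 0.059 ]
cube [0.5491 0.0511 0.1   ]
```

View pics/c1.png

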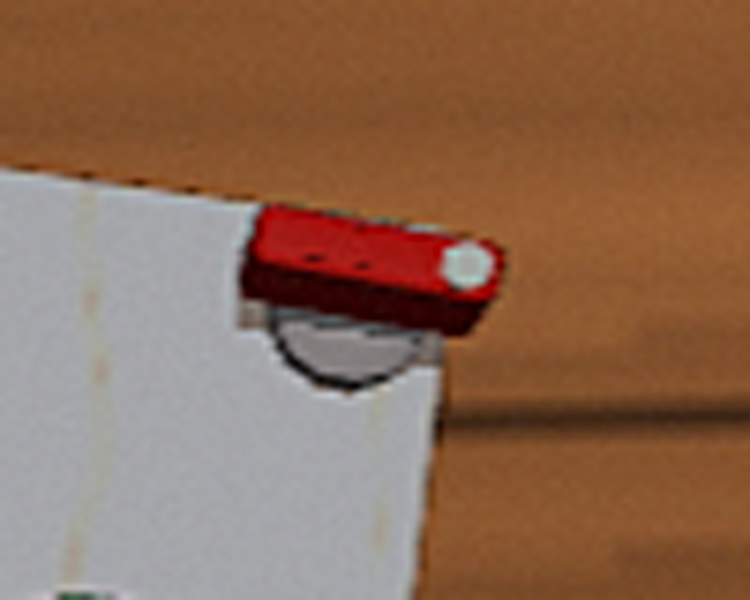

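The crop shows the wing-top midline from (384.4,156.5) to (416.4,161.3), parallel to the plinth's x side, so the knob starts near 0 rad. Its centre is about (0.632, -0.066). I'm moving above it with the pinch line across the wing.

Call:
{"name": "drive_tool", "arguments": {"deltas": "87 20 22 0 0.05; 87 50 55 0 0.12; 87 80 88 0 0.2; 87 110 121 0 0.27; 87 140 154 0 0.34; 87 170 187 0 0.42; 87 200 220 0 0.5; 87 230 253 0 0.57; 87 260 286 0 0.64; 87 290 319 0 0.72; 87 320 352 0 0.79; 87 350 385 0 0.87"}}

```text
time_s: 1.3
position: [0.4883, -0.223, 0.2223]
tcp_rot: [[0.458, 0.889, -0.001], [0.889, -0.458, 0.0], [0.0, -0.001, -1.0]]
force: [0.4, 0.7, 0.6]
opening: 0.995
grasp_force: 0.0
```

Call:
{"name": "drive_tool", "arguments": {"deltas": "60 30 33 0 0.07; 60 60 66 0 0.14; 60 90 99 0 0.21; 60 120 132 0 0.28; 60 138 152 -10 0.317; 60 144 158 -20 0.317; 60 144 158 -30 0.317; 60 144 158 -30 0.317; 60 144 158 -30 0.317"}}

```text
time_s: 2.2
position: [0.6303, -0.0679, 0.192]
tcp_rot: [[0.163, 0.987, -0.002], [0.987, -0.163, 0.0], [-0.0, -0.002, -1.0]]
force: [-0.5, -0.2, 0.4]
opening: 0.688
grasp_force: 0.0
```

Run:
```python
from h import *
s=bot.read_state(); m=imaging.camera_model('wrist'); im=snap('wrist','w1.png')
print(s['time_s'],s['position'],s['tcp_rot'].round(3),s['opening'],s['force']); print(m); print(red(im))
```

```text
2.2 [ 0.63029075 -0.06790811  0.1919942 ] [[ 0.163  0.987 -0.002]
 [ 0.987 -0.163  0.   ]
 [-0.    -0.002 -1.   ]] 0.6881152979803592 [-0.54042243 -0.17936428  0.43926579]
{'fx': 309.70691628693146, 'fy': 309.70691628693146, 'cx': 320.74881255415715, 'cy': 204.4752293659003, 'T': array([[ 0.98656588, -0.15549455, -0.05009202,  0.64305774],
       [-0.16335075, -0.94285795, -0.29040562,  0.01199069],
       [-0.00207317,  0.29468685, -0.95559163,  0.35447878],
       [ 0.        ,  0.        ,  0.        ,  1.        ]])}
[([465, 136, 31, 47, 394], [473.9, 153.7]), ([319, 178, 14, 43, 491], [326.1, 198.3])]
```

View pics/w1.png

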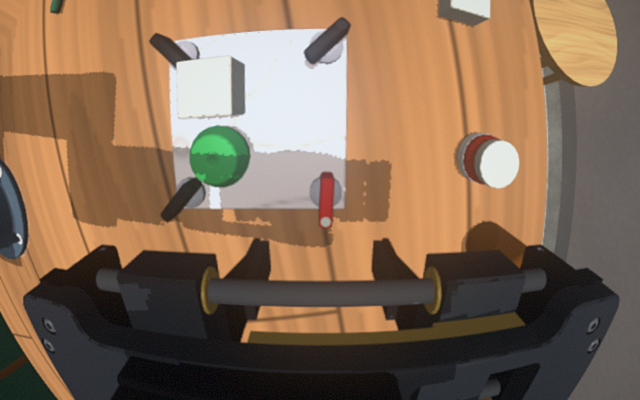

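The wrist view shows the red wing from (327,173) to (326,227) with its dot at (326,222). It is nearly vertical in the image and centred between the fingers.

Run:
```python
from h import *
for u,v in [(327.3,173.5),(325.5,227),(325.5,222)]: print(ray('wrist',u,v,.103).round(4))
a=ray('wrist',327.3,173.5,.103);b=ray('wrist',325.5,227,.103);print((a+b)/2,np.linalg.norm(b-a),np.degrees(np.arctan2(*(b-a)[1::-1])))
for u,v in [(347,30),(344,208),(178,208)]: print(ray('wrist',u,v,.059).round(4))
im=cv2.imread('pics/w1.png')[150:270,240:400]; cv2.imwrite('pics/c2.png',cv2.resize(im,(800,600),interpolation=cv2.INTER_CUBIC))
```

```text
[ 0.6402 -0.0391  0.103 ]
[ 0.6312 -0.0858  0.103 ]
[ 0.6319 -0.0812  0.103 ]
[ 0.63569467 -0.06245104  0.103     ] 0.0474709919809662 -100.95806872797793
[0.6807 0.0873 0.059 ]
[ 0.6507 -0.0856  0.059 ]
[ 0.4751 -0.0569  0.059 ]
```

View pics/c2.png

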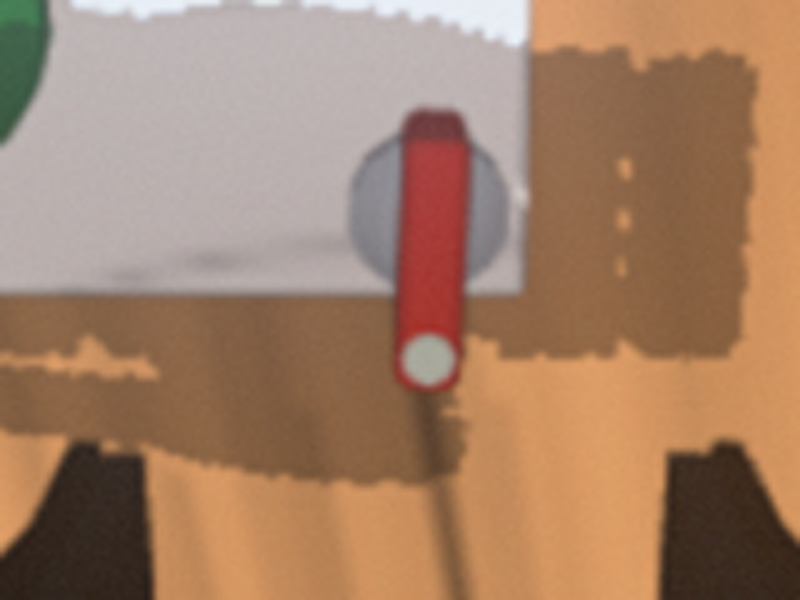

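Call:
{"name": "drive_tool", "arguments": {"deltas": "45 2 1 -15 -0.01; 45 4 3 -35 -0.02; 45 4 3 -60 -0.02; 45 4 3 -85 -0.02; 45 4 3 -102 -0.02; 45 4 3 -112 -0.02; 45 4 3 -112 -0.02; 45 4 3 -112 -0.02"}}

```text
time_s: 3.05
position: [0.6359, -0.064, 0.0809]
tcp_rot: [[0.182, 0.983, 0.001], [0.983, -0.182, -0.0], [-0.0, 0.001, -1.0]]
force: [0.3, -0.0, -0.1]
opening: 0.516
grasp_force: 0.0
```

Run:
```python
from h import *
s=bot.read_state(); im=snap('wrist','w2.png')
print(s['position'],s['opening'],s['force'])
cv2.imwrite('pics/c3.png',cv2.resize(im[130:330,180:440],(780,600),interpolation=cv2.INTER_CUBIC)[:,:,::-1])
```

```text
[ 0.6359324  -0.06404694  0.08090058] 0.515742251134372 [ 0.30067486 -0.03002079 -0.11109884]
```

View pics/c3.png

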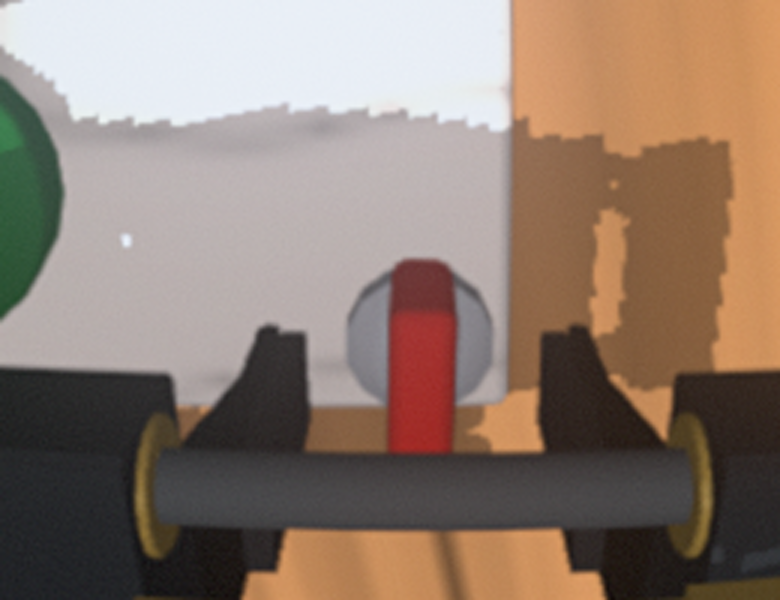

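The wing (423 in the crop) sits midway between the fingertips (307 and 540). Closing now.

Call:
{"name": "drive_tool", "arguments": {"deltas": "25 0 0 0 0; 18 0 0 0 0; 14 0 0 0 0; 12 0 0 0 0; 8 0 0 0 0; 6 0 0 0 0; 5 0 0 0 0; 5 0 0 0 0"}}

```text
time_s: 3.9
position: [0.6353, -0.0636, 0.0805]
tcp_rot: [[0.181, 0.983, -0.0], [0.983, -0.181, 0.0], [0.0, -0.0, -1.0]]
force: [-0.7, 0.9, 0.2]
opening: 0.137
grasp_force: 29.9
```

Call:
{"name": "drive_tool", "arguments": {"deltas": "5 0 0 0 -0.03; 5 0 0 0 -0.09; 5 0 0 0 -0.15; 5 0 0 0 -0.21; 5 0 0 0 -0.27; 5 0 0 0 -0.33; 5 0 0 0 -0.39; 5 0 0 0 -0.45; 5 0 0 0 -0.51; 5 0 0 0 -0.57; 5 0 0 0 -0.63; 5 0 0 0 -0.66"}}

```text
time_s: 5.1
position: [0.6359, -0.064, 0.0808]
tcp_rot: [[0.747, 0.665, 0.001], [0.665, -0.747, -0.001], [0.0, 0.001, -1.0]]
force: [0.8, -1.0, 1.0]
opening: 0.136
grasp_force: 30.0
```

Call:
{"name": "drive_tool", "arguments": {"deltas": "5 0 0 0 -0.06; 5 0 0 0 -0.12; 5 0 0 0 -0.18; 5 0 0 0 -0.24; 5 0 0 0 -0.3; 5 0 0 0 -0.37; 5 0 0 0 -0.44; 5 0 0 0 -0.51; 5 0 0 0 -0.58; 5 0 0 0 -0.65; 5 0 0 0 -0.71; 5 0 0 0 -0.75"}}

```text
time_s: 6.3
position: [0.6359, -0.0644, 0.0819]
tcp_rot: [[1.0, -0.022, 0.001], [-0.022, -1.0, -0.002], [0.001, 0.002, -1.0]]
force: [-1.5, -1.0, 7.0]
opening: 0.133
grasp_force: 30.0
```

Call:
{"name": "drive_tool", "arguments": {"deltas": "5 0 0 0 0; 5 0 0 0 0; 5 0 0 0 0"}}

```text
time_s: 6.6
position: [0.6359, -0.0644, 0.0819]
tcp_rot: [[1.0, -0.021, 0.001], [-0.021, -1.0, -0.001], [0.001, 0.001, -1.0]]
force: [-1.6, -1.3, 6.8]
opening: 0.136
grasp_force: 29.9
```

Run:
```python
from h import *
s=bot.read_state(); im=snap('wrist','w3.png')
print(s['position'],s['tcp_rot'].round(3),s['opening'],s['force'],s['moment'],s['grasp_force'])
cv2.imwrite('pics/c4.png',im[:,:,::-1])
```

```text
[ 0.63591305 -0.06437782  0.0819112 ] [[ 1.    -0.021  0.001]
 [-0.021 -1.    -0.001]
 [ 0.001  0.001 -1.   ]] 0.13572509978381703 [-1.58212777 -1.33582437  6.75121243] [-0.26503981  0.51679504  0.01147021] 29.947193562984467
```

View pics/c4.png

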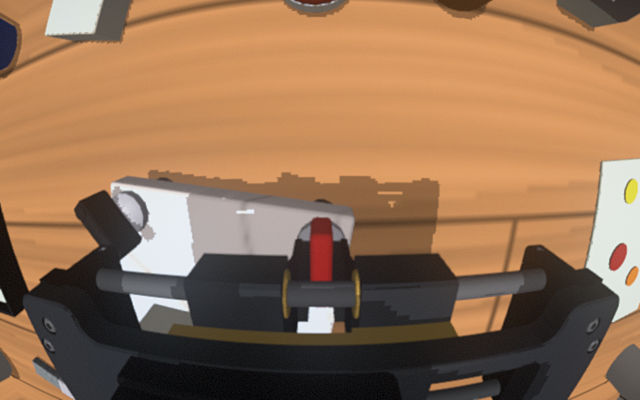

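The wing turned with the fingers, by about 1.39 rad by the tool's rotation. The 7 N upward push fits the foot taking load. Releasing and lifting off.

Call:
{"name": "drive_tool", "arguments": {"deltas": "20 0 0 0 0; 30 0 0 0 0; 40 0 0 0 0; 40 0 0 0 0; 40 0 0 10 0; 40 0 0 30 0; 40 0 0 60 0; 40 0 0 95 0; 40 0 0 130 0; 40 0 -20 150 0; 40 0 -60 150 0; 40 0 -100 150 0"}}

```text
time_s: 7.85
position: [0.6362, -0.1641, 0.233]
tcp_rot: [[1.0, -0.019, 0.003], [-0.019, -1.0, -0.001], [0.003, 0.001, -1.0]]
force: [0.9, -0.6, -0.3]
opening: 0.458
grasp_force: 0.0
```

Call:
{"name": "drive_tool", "arguments": {"deltas": "40 0 -40 0 0; 40 0 -80 0 0; 40 0 -120 0 0; 40 0 -150 0 0; 40 0 -150 0 0; 40 0 -150 0 0"}}

```text
time_s: 8.45
position: [0.6351, -0.3141, 0.2307]
tcp_rot: [[1.0, -0.023, -0.0], [-0.023, -1.0, 0.001], [-0.0, -0.001, -1.0]]
force: [0.2, -0.0, 0.5]
opening: 0.461
grasp_force: 0.0
```

Run:
```python
from h import *
a=snap('top','top2.png'); b=snap('side','side2.png'); print(red(a),red(b))
c=lambda im,y,x:cv2.resize(im[y:y+160,x:x+200],(500,400),interpolation=cv2.INTER_CUBIC)
p=np.hstack([c(a,125,250),c(b,125,200)]); cv2.imwrite('pics/c5.png',cv2.resize(p,(800,320))[:,:,::-1])
```

```text
[([45, 24, 19, 64, 861], [53.6, 55.8]), ([370, 47, 17, 22, 65], [375.7, 59.8]), ([395, 143, 9, 32, 247], [398.9, 156.9]), ([30, 183, 35, 34, 1078], [46.9, 199.7]), ([27, 222, 37, 35, 1152], [45.1, 239.0])] [([454, 0, 5, 27, 76], [456.1, 13.1]), ([333, 91, 18, 8, 107], [341.2, 94.9]), ([263, 134, 32, 22, 607], [277.9, 144.4]), ([138, 161, 40, 20, 471], [157.8, 172.5]), ([144, 184, 34, 9, 50], [161.5, 190.1])]
```

View pics/c5.png

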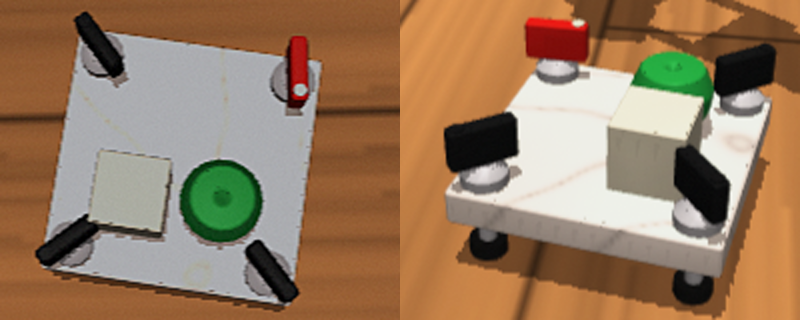

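The wing now lies along world -x, about 1.4 rad clockwise of the plinth's x side. The plinth and apple haven't moved, so I'm handing in.

```bash
python3 -c "
from rig import bot
print(bot.hand_in())"
```

```text
the job is handed in; nothing more can be done
None
```

I turned the red knob clockwise to about 1.4 rad and let go; the final pictures show the plinth and apple where they were, and I handed the job in at about 8.6 s, though I did not test the plinth for rocking.

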